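# Switch off and tag out the pen station

### The arm

A 7-joint arm with a two-finger parallel gripper is mounted at the origin on the work surface. World frame = base frame: x ahead of the robot, y to its left, z up, the work surface at z = 0. Lengths are in mm, angles in rad, forces in N, time in s.
With the tool pointing down it reaches from about 400 to 850 mm from the base axis. Payload 10.4 kg.
Tool frame: the origin (TCP) lies on the centre line of the jaws, within the pads' length; the fingertips stand 14 mm ahead of it and the grasp point (between the pads) lies 5 mm behind it (r.tip_reach is the distance from the TCP to the fingertips, in mm); z points along the fingers, y is the line along which they close (so a half turn about z gives the same grasp; the last joint's range is limited). The gripper opens to 85 mm and grips with 20 to 120 N. Pads are 22 mm wide; open, the fingers measure 114 mm over their backs; the gripper's body (76 mm by 85 mm) begins 54 mm behind the grasp point. The pads swing forward as they close: fully open they stand 13 mm farther back than shut.
Start: joints at [-1.373, 0.332, -0.065, 1.46, 0.022, 1.35, -0.088], TCP at [136.866, 609.85, 245.338] pointing down, gripper open.
Joint ranges: [-2.6, 2.6], [-0.5, 2.12], [-1.47, 1.34], [0.16, 2.42], [-1.27, 4.41], [0.06, 2.06], [-2.6, 2.6]. Speed limits (rad/s): [2.22, 2.22, 2.79, 2.79, 3.14, 3.14, 3.14].

### API

Orientations are given as a rotation vector (axis times angle).
In Python, from rig import r, imaging, ticket gives the robot as it stands.
- The arm moves only by the tool carry_out, never from a script. Its argument "increments" is a list of rows, each an object of numbers: "tx", "ty", "tz": the shift along the tool's x, y, z in m; "ax", "ay", "az": the turn, a rotation vector about the tool's x, y, z in degrees; "grip": the finger opening in m, from 0 to 0.0854. In form: [{"tx": .., "ty": .., "tz": .., "ax": .., "ay": .., "az": .., "grip": ..}, ...]. A call has 1 to 5 rows; each row is the pose to reach, as a shift and turn from the pose commanded when the call began, along the tool's axes at that moment; what a row does not reach only later rows make up. A row lasts 1/10 s, in which the tool goes at most 50 mm and 8.59 degrees, less where a joint would pass 70% of its speed; a pose out of reach is approached as far as the arm can. A call with a gripper value outside its range is refused whole. The fingers move at their own pace and stop on an object; "grip_force" is the grip in N (left out, the last holds). Time passes only in rows, so rows that repeat a pose let the fingers close. It gives the time, the measured TCP pose, the force, the opening and the grip force at its end, in the units of the state.
- r.get_obs(): the state, without advancing time (a new reading comes with each control period).
- imaging.capture(name): name is "scene" or "top"; returns the picture (400x640x3 uint8, blue, green, red); there is no depth.
- imaging.get_calibration(name): a dict with "K" (3x3 intrinsics, pixels), "R" (3x3) and "t" (3): a world point X has camera coordinates R X + t. Camera axes: x right, y down, z forward; pixel columns grow to the right and rows downward; lengths in mm; the calibration is good to about 2 mm. A picture is of the moment at which its call begins. get_calibration takes no time and is no camera call.
- ticket.hand_in(): hands the job in; it is judged then, once.
The state is a dict: "time_s": time; "q": joint angles; "dq": joint speeds; "effort": joint torques, N m; "eef_pos": TCP position; "eef_rot": TCP orientation; "force": force on the tool from outside, world axes, zero at the start; "moment": the same for the moment, N m; "grip_width": finger opening in mm; "grasp_force": force on a finger pad.
Only numpy, scipy, OpenCV 4.12 (cv2) and the standard library are available. Lean on these libraries where they do the work, as an engineer would, in place of code of your own. Each camera call takes 0.05 s, during which the arm holds its last target. There are 200 camera calls.

### The job

The pen on the stand is waiting for a repair, so take its station out of use. First flip the pink-sleeved toggle on the power supply over to off, towards the robot, so that it snaps and stays there; then slide the yellow tag with black stripes flat along the stand's ticket bed under the steel ticket clip, squared up and fully home against the stop, and let go. Leave everything else on the counter where it is.

Things in the scene. Friction and masses are not known exactly. Their poses are not given: they have to be found in the camera images.
- supply: Dark power supply, fixed, 156 mm deep (x) x 183 wide (y) x 86 high. Origin: centre of its underside; x to its back, away from the worker, z up. Its panel slopes down to the worker at 20 degrees: lower edge 38 mm high at x = -75, upper edge 82 mm high at x = +45, flat top behind. Toggle on the +y half; voltage knob (18 mm tall, 29 mm wide) 85 mm from it and a flat display on the -y half
- toggle (a joint): Toggle angle (rad) about an axis along the supply's y. 0: bat square to the sloping panel; +0.3 (stop): leaning up the slope, away from the worker = ON; -0.3 (stop): leaning down the slope, towards the worker = OFF. An over-centre spring drives it from 0 to the nearer stop (0.09 N m there, 2.5 N at the tip): pushed past 0 it snaps over by itself. Starts ON
- toggle_tip (a point): Free end of the toggle's bat, which has a pink rubber sleeve 13 mm thick and is 40 mm long from its pivot to this point; z of this point runs along the bat, outwards. The pivot lies 4 mm over the panel, at x = -20, y = +40, z = 62 mm in the supply's frame
- stand: Black machine stand, fixed: flat base 230 mm long (x) x 130 wide (y) x 8 thick; on it, from x = -110 to +30, a ticket bed 40 wide (y) and 4 high, its flat top 12 mm above the counter. Origin: centre of the underside; x from the front end (-115, towards the robot) to the back, z up. Steel ticket clip at x = -29 to +30; at x = 60 to 105 a post and a leaning pen machine up to 150 mm high
- clip (a joint): Opening (rad) of the ticket clip, a sprung flap 70 mm wide (y), hinged at x = +22, z = 24 mm of the stand; 0 = shut. It slopes down to its pinch line, then a lip turns up to the front at 20 degrees. Closing moment 0.045 N m + 0.15 per rad. A 5 mm tag slid in level along the bed (or 1 to 2 mm over it, not pressed down) wedges it up by itself with 3 to 8 N, to about 0.13 rad
- clip_pinch (a point): Point on the ticket bed's top (12 mm above the counter) under the middle of the clip's pinch line; axes as the stand's, at x = -6, y = 0 there. Shut, the flap is 1.5 mm over it; the lip's free edge is 23 mm in front of it and 9 mm over the bed. Behind it, 18 mm farther in (+x), an aluminium stop 7 mm high and 64 wide meets the tag's leading edge
- tag_out: Yellow out-of-use tag, four black cross stripes: loose rigid plate 120 mm (x) x 50 (y) x 5 thick, about 42 g, flat on the counter, long sides roughly along the robot's x. Origin: centre of its underside. Both ends alike. Home against the stop, its centre is at x = -48, y = 0, z = 12 mm in the stand's frame, 79 mm of it showing in front of the lip; on the bed its long sides overhang by 5 mm
- tag_ok: Green ready tag with one white lengthwise stripe, as large as the yellow one, lying beside it on either side; to be left alone. Origin: centre of its underside, x along its length
- rule: Chrome steel rule, loose, 150 mm (x) x 22 x 2; origin: centre of its underside; to be left alone
- pliers: Pliers with white nylon jaws and beech handles, loose, about 160 mm long (x) x 55 x 14; origin: underside, near the middle; to be left alone
- grip_cover: Pink ribbed rubber grip cover, loose, standing upright, 37 mm diameter x 60 high; origin: centre of its underside; to be left alone
- front_spring: Blued front spring on a brass saddle, loose, 85 mm long x 40 x 28 high; origin: its underside near the middle; to be left alone
- rinse_bottle: White bottle with a green cap, loose, 60 mm diameter x 150 high; origin: centre of its underside; to be left alone
Not all that is in view belongs to the job. Leave any red look-alike of the tag_out alone.

How it is judged (in metres and radians):
On the way, in this order (a step that is already met when the one before it is completed fails the run):
1. the toggle has snapped over to off (value of joint toggle below -0.22 rad), for 0.3 s.
2. the yellow tag lies home under the clip (value of joint toggle below -0.22 rad and x of tag_out in the frame of stand between -0.056 and -0.044 m and y of tag_out in the frame of stand between -0.012 and 0.012 m and angle between the x axis of tag_out and the x axis of stand, either way round below 0.14 rad and value of joint clip above 0.07 rad), for 0.2 s.
At the end, for the whole second after the job is handed in: The toggle rests at its off stop (below -0.22 rad). The yellow tag lies flat on the stand's ticket bed at rest under the lifted clip, its leading edge within 8 mm of the stop, within 12 mm of the middle and within 8 degrees of square (all of step 2 and z of tag_out in the frame of stand below 0.015 m and angle between tag_out's own z axis and vertical below 0.06 rad and value of joint clip below 0.22 rad and linear speed of tag_out below 0.02 m/s); the robot touches nothing.
It fails at once if the green tag, the rule, the pliers, the grip cover, the front spring or the bottle was shifted by more than 25 mm (distance of any of tag_ok, rule, pliers, grip_cover, front_spring, rinse_bottle from where it was at the start of the episode above 0.025 m).
It also fails if it takes over 54 s, if anything falls off the work surface, if the arm or the gripper's body presses on something with over 40 N, if the wrist force passes 120 N, or if a joint passes its speed limit or range.

## Working session

There is one attempt and no reset: what is moved stays moved. The work goes in short steps, Python scripts to look and compute and a tool call to move; the robot and the scene stay as the last step left them, time stands still between calls to the robot, and variables do not carry over. Pictures are saved under pics/ and viewed, at most 10 in all, crops included, and the job is handed in when it is done.

Besides the shell and the picture viewer there is one more tool, called after "Call:" as name(argument=value, ...) on one line, values as JSON. carry_out: Moves the arm, as the interface text tells. Its arguments: {"type":"object","properties":{"increments":{"type":"array","items":{"type":"object","properties":{"tx":{"type":"number"},"ty":{"type":"number"},"tz":{"type":"number"},"ax":{"type":"number"},"ay":{"type":"number"},"az":{"type":"number"},"grip":{"type":"number"}}}},"grip_force":{"type":"number"}},"required":["increments"]}

```bash
mkdir -p pics; ls
python3 - <<'E'
from rig import r, imaging, ticket
import cv2
for n in("scene","top"):
    im=imaging.capture(n); cv2.imwrite(f"pics/{n}0.png",im)
    print(imaging.get_calibration(n))
o=r.get_obs(); print(o)
E
```

```text
pics
{'K': array([[380.08648757,   0.        , 319.04977078],
       [  0.        , 380.08648757, 193.39465573],
       [  0.        ,   0.        ,   1.        ]]), 'R': array([[ 0.57879762,  0.8152747 ,  0.01790198],
       [ 0.57215725, -0.39036019, -0.72128705],
       [-0.58105886,  0.42772197, -0.69240488]]), 't': array([-303.54269099, -278.71485   , 1621.61255483])}
{'K': array([[382.88402109,   0.        , 318.35876038],
       [  0.        , 382.88402109, 199.44049351],
       [  0.        ,   0.        ,   1.        ]]), 'R': array([[ 0.02249905, -0.99930733,  0.02964207],
       [-0.9978757 , -0.02426025, -0.06046091],
       [ 0.06113815, -0.02821879, -0.99773034]]), 't': array([ -61.33720112,  588.43209977, 1176.82549027])}
{'time_s': 0.1, 'q': array([-1.37261009,  0.33278556, -0.0647095 ,  1.46087473,  0.02157156,
        1.34992215, -0.08852091]), 'dq': array([-0.0010665 , -0.00258252,  0.00097012, -0.00233605, -0.00043779,
        0.00074821, -0.00048088]), 'effort': array([ 1.69878815e-03, -6.26744485e+01,  4.95292665e-02, -3.92436111e+01,
        1.65691646e-02,  6.87722408e-03,  8.50966615e-06]), 'eef_pos': array([136.78880908, 609.50497718, 244.60163181]), 'eef_rot': array([-3.46091530e-01, -3.12235674e+00,  2.02761979e-03]), 'force': array([ 0.07333956, -0.15121739,  0.45513751]), 'moment': array([0.03588037, 0.03995478, 0.0529184 ]), 'grasp_force': 0.0, 'grip_width': 85.48337640760374}
```

View pics/scene0.png

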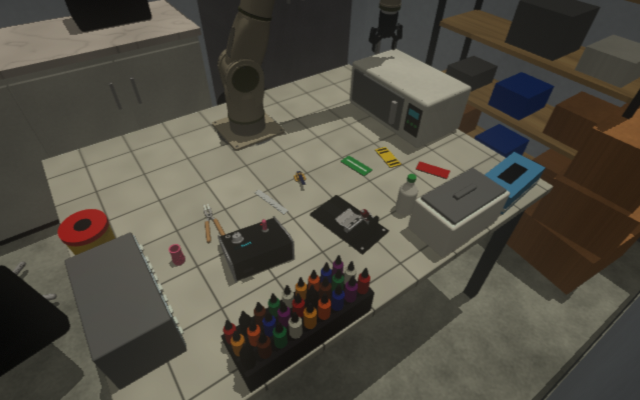

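View pics/top0.png

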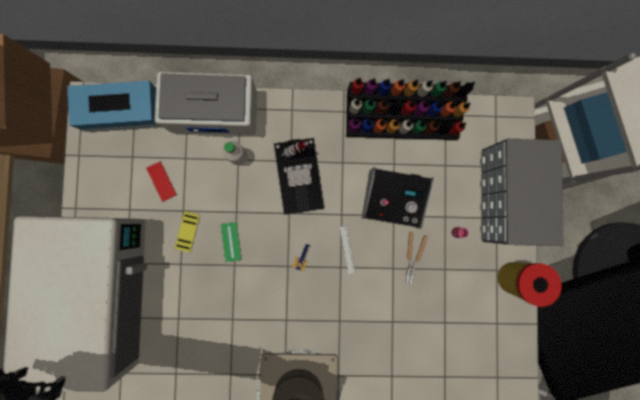

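The two views agree. Top-view pixels:
- Yellow striped tag at (187,231), the one meant.
- Red look-alike at (161,181), and green tag at (231,242), which lies beside the yellow one.
- Stand at (299,176).
- Supply at (397,197), with its pink toggle at about (384,203). The pink grip cover at (460,232) is loose and is not the toggle.

I'll enlarge these to confirm.

Run:
```python
import cv2,numpy as np
t=cv2.imread("pics/top0.png");s=cv2.imread("pics/scene0.png")
def z(im,x,y,w,h,k): 
    c=cv2.resize(im[y:y+h,x:x+w],None,fx=k,fy=k,interpolation=cv2.INTER_CUBIC); return cv2.convertScaleAbs(c,alpha=1.5,beta=15)
# A: left tags top (165,205) 80x60 k5 ; B: stand (265,130) 80x90
a=z(t,165,205,80,60,5); b=z(t,360,160,80,60,5)
c=z(t,270,135,60,80,5); d=z(s,215,205,80,60,5)
L=np.vstack([a,b]); 
R=np.zeros((600,400,3),np.uint8); R[:400,:300]=c; 
R[400:600,:]=z(s,310,190,80,40,5)
cv2.imwrite("pics/c1.png",np.hstack([L,R]))
cv2.imwrite("pics/c2.png",np.hstack([z(s,215,210,80,70,5),z(s,360,140,80,70,5)]))
```

```text
(no output)
```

View pics/c1.png

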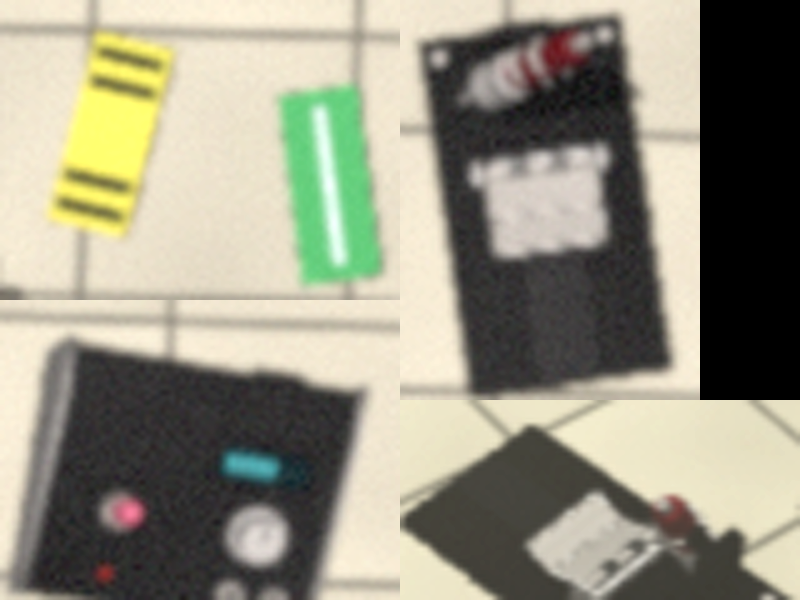

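View pics/c2.png

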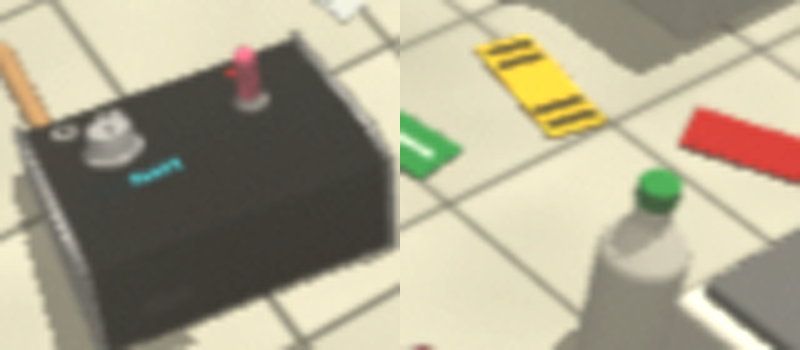

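The crops confirm the yellow tag: it has four black cross stripes and lies at about (187,231) in the top view, beside the green one with a lengthwise stripe. The toggle's base is at (383,202), with its pink tip up to the right of it. Next I fit the poses.

```bash
cat > h.py <<'E'
import numpy as np, cv2
from rig import r, imaging, ticket
from scipy.optimize import least_squares
from scipy.spatial.transform import Rotation as Ro
C={n:imaging.get_calibration(n) for n in("scene","top")}
def proj(n,X):
    c=C[n]; p=np.atleast_2d(X)@c["R"].T+c["t"]; p=p@c["K"].T; return p[:,:2]/p[:,2:]
def place(p,X):
    X=np.atleast_2d(np.array(X,float)); a=p[2]; R=np.array([[np.cos(a),-np.sin(a),0],[np.sin(a),np.cos(a),0],[0,0,1]])
    return X@R.T+[p[0],p[1],0]
def fit(obs,p0):  # obs: (cam, model xyz, uv)
    f=lambda p: np.concatenate([(proj(c,place(p,X))[0]-uv) for c,X,uv in obs])
    s=least_squares(f,p0,x_scale=[10,10,.1],loss="soft_l1"); return s.x,f(s.x).reshape(-1,2)
def ray(n,uv,z):
    c=C[n]; o=-c["R"].T@c["t"]; d=c["R"].T@np.linalg.inv(c["K"])@[*uv,1]; return o+d*(z-o[2])/d[2]
def px(u,v,ox,oy,k=5): return np.array([(u+.5)/k-.5+ox,(v+.5)/k-.5+oy])
def corners(im,lo,hi,box):
    x,y,w,h=box; m=cv2.inRange(cv2.cvtColor(im[y:y+h,x:x+w],cv2.COLOR_BGR2HSV),lo,hi)
    m=cv2.morphologyEx(m,cv2.MORPH_CLOSE,np.ones((9,9)))
    cs=max(cv2.findContours(m,0,1)[0],key=cv2.contourArea); return cv2.boxPoints(cv2.minAreaRect(cs))+[x,y],cs[:,0]+[x,y]
E
python3 - <<'E'
from h import *
np.set_printoptions(precision=2,suppress=True)
t=cv2.imread("pics/top0.png")
b,c=corners(t,(20,100,60),(35,255,255),(165,205,50,60))
print("tag minarea",b); W=np.array([ray("top",u,5) for u in b]); print(W, W.mean(0), np.linalg.norm(np.diff(W,axis=0),axis=1))
h=[(60,25),(60,-25),(-60,-25),(-60,25)]
T=lambda u,v:px(u,v,165,205)
obs=[("top",[*q,5],uv) for q,uv in zip(h,[T(95,32),T(174,47),T(126,237),T(48,219)])]
S=lambda u,v:px(u-400,v,360,140)
obs+=[("scene",[*q,5],uv) for q,uv in zip([(-60,25),(-60,-25),(60,-25),(60,25)],[S(530,35),S(475,47),S(548,138),S(607,122)])]
print("tag",*fit(obs,[400,280,-.2]))
T=lambda u,v:px(u-400,v,270,135)
obs=[("top",[*q,8],uv) for q,uv in zip([(115,65),(115,-65),(-115,-65),(-115,65)],[T(420,42),T(618,15),T(670,367),T(470,393)])]
print("stand",*fit(obs,[550,0,0]))
T=lambda u,v:px(u,v-300,360,160); S=lambda u,v:px(u,v,215,210)
obs=[("top",[-20,40,60],T(116,512)),("scene",[-20,40,60],S(252,101)),("scene",[78,91.5,0],S(390,247)),("scene",[78,-91.5,0],S(108,350)),("top",[78,91.5,0],T(48,352)),("top",[-78,91.5,0],T(12,590))]
p,e=fit(obs,[500,-200,0]); print("supply",p,e)
th=np.radians(-20)+.3; tip=[-20+40*np.sin(th),40,62+40*np.cos(th)]
for n,f in(("top",lambda q:(q-[360,160]+.5)*5-.5+[0,300]),("scene",lambda q:(q-[215,210]+.5)*5-.5)): print("tip crop",f(proj(n,place(p,tip))[0]))
th=np.radians(-20); print("tip world on",place(p,tip),"pivot",place(p,[-20,40,62]))
print(proj("top",[137,610,245]),Ro.from_rotvec(r.get_obs()["eef_rot"]).as_matrix())
E
```

```text
tag minarea [[174.18 248.29]
 [183.65 210.41]
 [199.41 214.35]
 [189.94 252.24]]
[[428.01 395.64   5.  ]
 [546.04 371.7    5.  ]
 [534.88 322.44   5.  ]
 [416.86 346.73   5.  ]] [481.45 359.13   5.  ] [120.43  50.5  120.5 ]
tag [481.96 358.98  -0.21] [[ 0.35 -0.53]
 [ 0.2   0.21]
 [-0.   -0.15]
 [-0.16 -0.3 ]
 [-0.46 -0.57]
 [-0.28 -0.17]
 [ 0.57 -0.55]
 [ 0.02 -0.48]]
stand [665.24  16.53   0.17] [[-0.56 -0.58]
 [ 0.45 -0.77]
 [ 0.56  0.36]
 [-0.44  1.11]]
supply [ 597.46 -285.56   -0.16] [[ 0.39  0.05]
 [-0.27 -0.63]
 [ 1.62  0.34]
 [-1.55  2.6 ]
 [-0.33  0.05]
 [-1.57  0.47]]
tip crop [131.63 511.7 ]
tip crop [243.64  48.35]
tip world on [[ 582.1  -242.6   101.95]] pivot [[ 584.03 -242.91   62.  ]]
[[ 44.5  374.44]] [[-0.98  0.22 -0.  ]
 [ 0.22  0.98 -0.  ]
 [-0.   -0.   -1.  ]]
```

```bash
cat >> h.py <<'E'
def to(xyz,yaw=None):
    """shift in tool frame (m) and az (deg) from present measured pose to world xyz, tool-y line yaw"""
    o=r.get_obs(); R=Ro.from_rotvec(o["eef_rot"]).as_matrix(); d=R.T@(np.array(xyz)-o["eef_pos"])/1000
    a=None
    if yaw is not None:
        a=np.degrees(np.arctan2(R[1,0],R[0,0])-yaw); a=(a+90)%180-90
    print("pos",o["eef_pos"].round(1),"tool shift",d.round(4),"az",a,"q",o["q"].round(2))
E
python3 - <<'E'
from h import *
np.set_printoptions(precision=1,suppress=True)
# handle end triangulate: top (168,267); scene handle (394,112)
def tri(uv1,uv2):
    f=lambda X: np.concatenate([proj("top",X)[0]-uv1,proj("scene",X)[0]-uv2])
    s=least_squares(f,[400,350,100]); return s.x,s.fun
print("handle",tri((168,267),(396,112)))
print("microwave top back-right corner",tri((145,220),(418,92)))
print(r.tip_reach)
p=[597.46,-285.56,-.16]
print("start",place(p,[20,40,104]),"push end",place(p,[-24,40,104]))
to([560,300,330]); to([600,-245,200],-.16)
E
```

```text
handle (array([404.2, 380.1, 150.7]), array([ -7. ,  -6.2, -13. ,   1.3]))
microwave top back-right corner (array([521.4, 377.9, 291.1]), array([-3.3, -3.1, -6.3,  1. ]))
14.0
start [[ 623.6 -249.3  104. ]] push end [[ 580.1 -242.2  104. ]]
pos [136.8 609.5 244.6] tool shift [-0.5 -0.2 -0.1] az None q [-1.4  0.3 -0.1  1.5  0.   1.4 -0.1]
pos [136.8 609.5 244.6] tool shift [-0.6 -0.7  0. ] az -3.48271330515729 q [-1.4  0.3 -0.1  1.5  0.   1.4 -0.1]
```

Run:
```python
import cv2,numpy as np
t=cv2.imread("pics/top0.png");s=cv2.imread("pics/scene0.png")
z=lambda im,x,y,w,h,k:cv2.convertScaleAbs(cv2.resize(im[y:y+h,x:x+w],None,fx=k,fy=k,interpolation=cv2.INTER_CUBIC),alpha=1.6,beta=15)
cv2.imwrite("pics/c3.png",np.hstack([z(s,340,0,133,200,3),z(t,0,200,200,200,2)[:400] if 0 else np.vstack([z(t,0,200,200,200,2),np.zeros((200,400,3),np.uint8)])]))
```

```text
(no output)
```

View pics/c3.png

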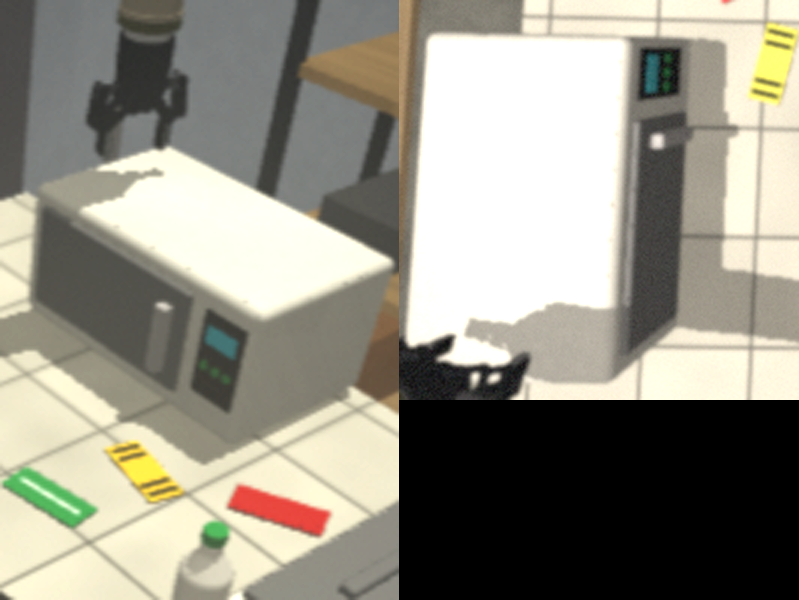

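The microwave stands well clear of the yellow tag: its front is about 100 mm to the left. The gripper hovers above the microwave's near end, so I'll raise it first and then swing out.

Call:
carry_out(increments=[{"tz": -0.05}, {"tx": -0.045, "ty": -0.02, "tz": -0.06}, {"tx": -0.09, "ty": -0.04, "tz": -0.06}, {"tx": -0.135, "ty": -0.06, "tz": -0.06}, {"tx": -0.18, "ty": -0.08, "tz": -0.06}])

```text
invalid input
```

Call:
carry_out(increments=[{"tx": -0.045, "ty": -0.02, "grip": 0.0}, {"tx": -0.09, "ty": -0.04, "grip": 0.0}, {"tx": -0.135, "ty": -0.06, "grip": 0.0}, {"tx": -0.18, "ty": -0.08, "grip": 0.0}, {"tx": -0.22, "ty": -0.1, "grip": 0.0}])

```text
invalid input
```

```bash
python3 -c "
from h import *
to([600,-245,250],-.16)"
```

```text
pos [136.8 609.5 244.6] tool shift [-0.6391 -0.7323 -0.0044] az -3.48271330515729 q [-1.37  0.33 -0.06  1.46  0.02  1.35 -0.09]
```

Call:
carry_out(increments=[{"tx": 0, "ty": 0, "tz": -0.05, "ax": 0, "ay": 0, "az": 0, "grip": 0.085}, {"tx": -0.045, "ty": -0.02, "tz": -0.06, "ax": 0, "ay": 0, "az": 0, "grip": 0.085}, {"tx": -0.09, "ty": -0.04, "tz": -0.06, "ax": 0, "ay": 0, "az": 0, "grip": 0.085}, {"tx": -0.135, "ty": -0.06, "tz": -0.06, "ax": 0, "ay": 0, "az": 0, "grip": 0.085}, {"tx": -0.18, "ty": -0.08, "tz": -0.06, "ax": 0, "ay": 0, "az": 0, "grip": 0.085}], grip_force=40)

```text
time_s: 0.6
eef_pos: [296.3, 490.8, 305.2]
eef_rot: [-0.346, -3.122, 0.0]
force: [1.3, 0.3, -0.4]
grip_width: 85.1
grasp_force: 0.0
```

Call:
carry_out(increments=[{"tx": -0.04, "ty": -0.028, "tz": 0, "ax": 0, "ay": 0, "az": 0, "grip": 0.0}, {"tx": -0.08, "ty": -0.056, "tz": 0, "ax": 0, "ay": 0, "az": 0, "grip": 0.0}, {"tx": -0.12, "ty": -0.084, "tz": 0, "ax": 0, "ay": 0, "az": 0, "grip": 0.0}, {"tx": -0.16, "ty": -0.112, "tz": 0, "ax": 0, "ay": 0, "az": 0, "grip": 0.0}, {"tx": -0.2, "ty": -0.14, "tz": 0, "ax": 0, "ay": 0, "az": 0, "grip": 0.0}])

```text
time_s: 1.1
eef_pos: [460.4, 310.2, 305.2]
eef_rot: [-0.346, -3.122, -0.0]
force: [0.8, 1.7, 0.7]
grip_width: 11.6
grasp_force: 0.0
```

Call:
carry_out(increments=[{"tx": -0.025, "ty": -0.04, "tz": 0, "ax": 0, "ay": 0, "az": 0, "grip": 0.0}, {"tx": -0.05, "ty": -0.08, "tz": 0, "ax": 0, "ay": 0, "az": 0, "grip": 0.0}, {"tx": -0.075, "ty": -0.12, "tz": 0, "ax": 0, "ay": 0, "az": 0, "grip": 0.0}, {"tx": -0.09, "ty": -0.165, "tz": 0, "ax": 0, "ay": 0, "az": 0, "grip": 0.0}, {"tx": -0.1, "ty": -0.21, "tz": 0, "ax": 0, "ay": 0, "az": 0, "grip": 0.0}])

```text
time_s: 1.6
eef_pos: [511.1, 82.9, 304.8]
eef_rot: [-0.347, -3.122, 0.001]
force: [0.7, 0.4, -0.1]
grip_width: -0.3
grasp_force: 0.0
```

```bash
python3 -c "
from h import *
to([624,-249,250],-.16);to([624,-249,104],-.16)"
```

```text
pos [511.1  82.9 304.8] tool shift [-0.1831 -0.299   0.0549] az -3.5222692717626387 q [-0.63  0.06  0.4   1.67 -0.02  1.42  1.12]
pos [511.1  82.9 304.8] tool shift [-0.1831 -0.2989  0.2009] az -3.5222692717626387 q [-0.63  0.06  0.4   1.67 -0.02  1.42  1.12]
```

Call:
carry_out(increments=[{"tx": -0.024, "ty": -0.04, "tz": 0, "ax": 0, "ay": 0, "az": 0, "grip": 0.0}, {"tx": -0.048, "ty": -0.08, "tz": 0, "ax": 0, "ay": 0, "az": -1.5, "grip": 0.0}, {"tx": -0.073, "ty": -0.12, "tz": 0, "ax": 0, "ay": 0, "az": -3.5, "grip": 0.0}, {"tx": -0.098, "ty": -0.16, "tz": 0, "ax": 0, "ay": 0, "az": -3.5, "grip": 0.0}, {"tx": -0.122, "ty": -0.2, "tz": 0, "ax": 0, "ay": 0, "az": -3.5, "grip": 0.0}])

```text
time_s: 2.1
eef_pos: [586.6, -138.4, 305.1]
eef_rot: [-0.25, -3.132, -0.0]
force: [0.1, -0.2, 0.7]
grip_width: 0.1
grasp_force: 0.0
```

Call:
carry_out(increments=[{"tx": -0.03, "ty": -0.035, "tz": 0, "ax": 0, "ay": 0, "az": 0, "grip": 0.0}, {"tx": -0.05, "ty": -0.07, "tz": 0.02, "ax": 0, "ay": 0, "az": 0, "grip": 0.0}, {"tx": -0.06, "ty": -0.1, "tz": 0.04, "ax": 0, "ay": 0, "az": 0, "grip": 0.0}, {"tx": -0.06, "ty": -0.1, "tz": 0.08, "ax": 0, "ay": 0, "az": 0, "grip": 0.0}, {"tx": -0.06, "ty": -0.1, "tz": 0.12, "ax": 0, "ay": 0, "az": 0, "grip": 0.0}])

```text
time_s: 2.6
eef_pos: [629.2, -246.7, 183.7]
eef_rot: [0.254, 3.131, -0.001]
force: [0.4, -0.1, -0.8]
grip_width: 0.0
grasp_force: 0.0
```

```bash
python3 -c "
from h import *
to([624,-249,104],-.16);to([578,-242,104],-.16)
cv2.imwrite('pics/s1.png',np.hstack([cv2.resize(imaging.capture(n)[y:y+100,x:x+80],None,fx=5,fy=5,interpolation=2) for n,x,y in(('scene',215,180),('top',350,150))]))"
```

```text
pos [ 629.2 -246.7  183.7] tool shift [ 0.0048 -0.0031  0.0797] az -0.1190486983995811 q [-0.1   0.53  0.59  1.42 -0.3   1.28  1.91]
pos [ 629.2 -246.7  183.7] tool shift [ 0.0513 -0.0036  0.0797] az -0.1190486983995811 q [-0.1   0.53  0.59  1.42 -0.3   1.28  1.91]
```

View pics/s1.png

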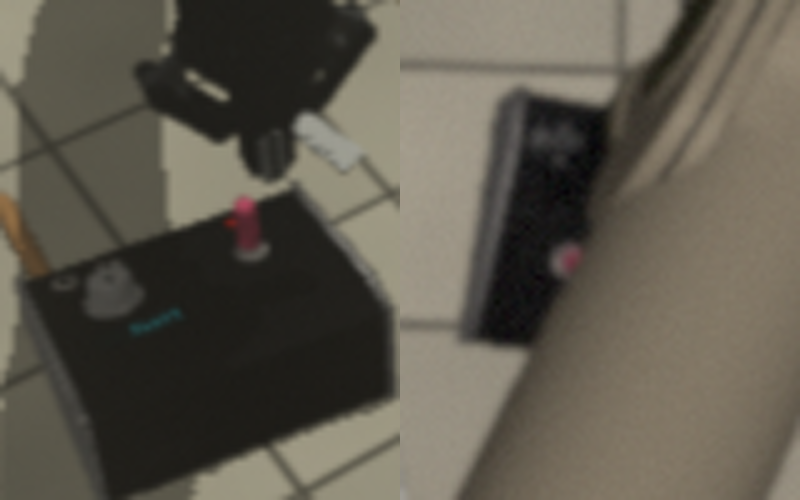

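The closed fingertips hang above and just behind the pink bat (scene crop about (265,170) against bat (247,225)). I'll lower them behind it, then push.

Call:
carry_out(increments=[{"tx": 0, "ty": -0.003, "tz": 0.03, "ax": 0, "ay": 0, "az": 0, "grip": 0.0}, {"tx": 0, "ty": -0.003, "tz": 0.055, "ax": 0, "ay": 0, "az": 0, "grip": 0.0}, {"tx": 0.0, "ty": -0.003, "tz": 0.08, "ax": 0, "ay": 0, "az": 0, "grip": 0.0}, {"tx": 0.0, "ty": -0.003, "tz": 0.08, "ax": 0, "ay": 0, "az": 0, "grip": 0.0}, {"tx": 0.01, "ty": -0.003, "tz": 0.08, "ax": 0, "ay": 0, "az": 0, "grip": 0.0}])

```text
time_s: 3.2
eef_pos: [620.6, -246.1, 107.1]
eef_rot: [0.249, 3.131, -0.0]
force: [0.2, 0.4, 0.6]
grip_width: -0.0
grasp_force: 0.0
```

Call:
carry_out(increments=[{"tx": 0.01, "ty": 0, "tz": 0, "ax": 0, "ay": 0, "az": 0, "grip": 0.0}, {"tx": 0.018, "ty": 0, "tz": 0, "ax": 0, "ay": 0, "az": 0, "grip": 0.0}, {"tx": 0.026, "ty": 0, "tz": 0, "ax": 0, "ay": 0, "az": 0, "grip": 0.0}, {"tx": 0.034, "ty": 0, "tz": 0, "ax": 0, "ay": 0, "az": 0, "grip": 0.0}, {"tx": 0.041, "ty": 0, "tz": 0, "ax": 0, "ay": 0, "az": 0, "grip": 0.0}])

```text
time_s: 3.7
eef_pos: [578.9, -239.7, 105.8]
eef_rot: [0.25, 3.13, 0.0]
force: [13.8, -2.9, 12.1]
grip_width: 0.3
grasp_force: 9.0
```

Call:
carry_out(increments=[{"tx": 0, "ty": 0, "tz": 0, "ax": 0, "ay": 0, "az": 0, "grip": 0.0}, {"tx": -0.015, "ty": 0, "tz": 0, "ax": 0, "ay": 0, "az": 0, "grip": 0.0}, {"tx": -0.03, "ty": 0, "tz": -0.03, "ax": 0, "ay": 0, "az": 0, "grip": 0.0}, {"tx": -0.03, "ty": 0, "tz": -0.08, "ax": 0, "ay": 0, "az": 0, "grip": 0.0}, {"tx": -0.03, "ty": 0, "tz": -0.13, "ax": 0, "ay": 0, "az": 0, "grip": 0.0}])

```text
time_s: 4.2
eef_pos: [607.6, -244.2, 235.7]
eef_rot: [-0.25, -3.128, -0.0]
force: [1.0, 1.0, -0.9]
grip_width: -0.1
grasp_force: 0.0
```

```bash
python3 -c "
from h import *
to([510,83,220])
cv2.imwrite('pics/s2.png',cv2.resize(imaging.capture('scene')[170:270,200:320],None,fx=5,fy=5,interpolation=2))"
```

```text
pos [ 607.6 -244.2  235.7] tool shift [0.1483 0.3075 0.0162] az None q [-0.13  0.45  0.61  1.41 -0.26  1.36  1.9 ]
```

View pics/s2.png

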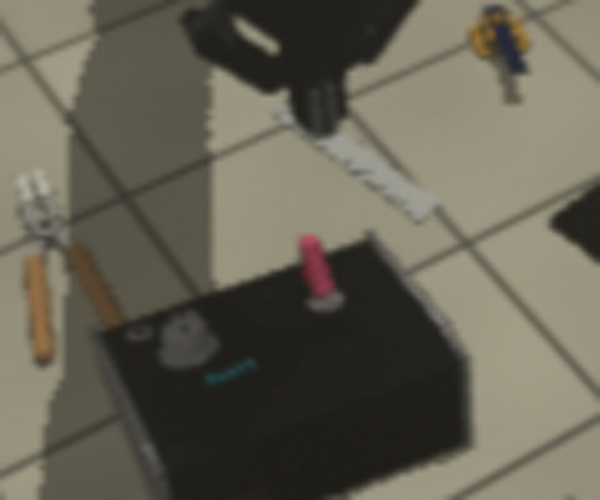

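```bash
python3 -c "
from h import *
p=[597.46,-285.56,-.16]
for a in(.3,0,-.3):
  th=np.radians(-20)+a; t=[-20+40*np.sin(th),40,62+40*np.cos(th)]
  print(a,[(proj('scene',place(p,q))[0]-[200,170]+.5)*5 for q in (t,[-20,40,62])])
tag=[482,359,-.21]; print(place(tag,[-28,0,0])); to(place(tag,[-28,0,150])[0],-.21)
st=[665.24,16.53,.17]; 
for x in(-48,-108): print(x,place(st,[x-28,0,12]))
"
```

```text
0.3 [array([319.22655482, 248.88942881]), array([325.95626013, 296.17209507])]
0 [array([312.64181903, 238.23856083]), array([325.95626013, 296.17209507])]
-0.3 [array([307.36914507, 232.98008482]), array([325.95626013, 296.17209507])]
[[454.61513439 364.8368772    0.        ]]
pos [ 610.1 -246.   245.7] tool shift [0.2517 0.5783 0.0927] az 2.857169116609839 q [-0.13  0.44  0.62  1.4  -0.26  1.37  1.9 ]
-48 [[590.33555771   3.67214147  12.        ]]
-108 [[531.2004717   -6.47879947  12.        ]]
```

The bat tip now sits at about (307,238) in the crop, where OFF is predicted, so the toggle has snapped over. Next I go to the yellow tag.

Call:
carry_out(increments=[{"tx": 0.018, "ty": 0.044, "tz": 0, "ax": 0, "ay": 0, "az": 0, "grip": 0.0}, {"tx": 0.036, "ty": 0.088, "tz": 0, "ax": 0, "ay": 0, "az": 0, "grip": 0.0}, {"tx": 0.054, "ty": 0.132, "tz": 0, "ax": 0, "ay": 0, "az": 0, "grip": 0.0}, {"tx": 0.072, "ty": 0.176, "tz": 0, "ax": 0, "ay": 0, "az": 0, "grip": 0.0}, {"tx": 0.09, "ty": 0.22, "tz": 0, "ax": 0, "ay": 0, "az": 0, "grip": 0.0}])

```text
time_s: 4.75
eef_pos: [553.2, -11.3, 235.0]
eef_rot: [-0.25, -3.131, 0.0]
force: [1.9, 0.4, 0.2]
grip_width: 0.2
grasp_force: 0.0
```

Call:
carry_out(increments=[{"tx": 0.018, "ty": 0.044, "tz": 0, "ax": 0, "ay": 0, "az": 1, "grip": 0.085}, {"tx": 0.036, "ty": 0.088, "tz": 0, "ax": 0, "ay": 0, "az": 3, "grip": 0.085}, {"tx": 0.054, "ty": 0.132, "tz": 0, "ax": 0, "ay": 0, "az": 3, "grip": 0.085}, {"tx": 0.072, "ty": 0.176, "tz": 0, "ax": 0, "ay": 0, "az": 3, "grip": 0.085}, {"tx": 0.09, "ty": 0.22, "tz": 0, "ax": 0, "ay": 0, "az": 3, "grip": 0.085}])

```text
time_s: 5.25
eef_pos: [499.4, 219.9, 235.1]
eef_rot: [-0.332, -3.123, 0.001]
force: [1.1, -0.2, 0.7]
grip_width: 72.3
grasp_force: 0.0
```

```bash
python3 -c "
from h import *
tag=[482,359,-.21]; to(place(tag,[-28,0,60])[0],-.21)
"
```

```text
pos [499.4 219.9 235.1] tool shift [0.0742 0.1323 0.1751] az -0.1200956818566965 q [-0.83  0.16  0.37  1.71 -0.06  1.29  0.91]
```

Call:
carry_out(increments=[{"tx": 0.025, "ty": 0.042, "tz": 0.0, "ax": 0, "ay": 0, "az": 0, "grip": 0.085}, {"tx": 0.05, "ty": 0.085, "tz": 0.0, "ax": 0, "ay": 0, "az": 0, "grip": 0.085}, {"tx": 0.072, "ty": 0.127, "tz": 0.01, "ax": 0, "ay": 0, "az": 0, "grip": 0.085}, {"tx": 0.073, "ty": 0.13, "tz": 0.05, "ax": 0, "ay": 0, "az": 0, "grip": 0.085}, {"tx": 0.073, "ty": 0.13, "tz": 0.1, "ax": 0, "ay": 0, "az": 0, "grip": 0.085}])

```text
time_s: 5.75
eef_pos: [456.1, 363.5, 135.3]
eef_rot: [0.326, 3.123, 0.004]
force: [1.1, 0.7, -1.1]
grip_width: 85.3
grasp_force: 0.0
```

Call:
carry_out(increments=[{"tx": 0.0, "ty": 0.0, "tz": 0.04, "ax": 0, "ay": 0, "az": 0, "grip": 0.085}, {"tx": 0.0, "ty": 0.0, "tz": 0.075, "ax": 0, "ay": 0, "az": 0, "grip": 0.085}, {"tx": 0.0, "ty": 0.0, "tz": 0.075, "ax": 0, "ay": 0, "az": 0, "grip": 0.085}, {"tx": 0.0, "ty": 0.0, "tz": 0.075, "ax": 0, "ay": 0, "az": 0, "grip": 0.085}])

```text
time_s: 6.15
eef_pos: [456.6, 360.6, 60.8]
eef_rot: [-0.333, -3.123, 0.001]
force: [0.4, 0.5, 0.6]
grip_width: 85.2
grasp_force: 0.0
```

```bash
python3 -c "
from h import *
tag=[482,359,-.21]; to(place(tag,[-28,0,17])[0],-.21)
cv2.imwrite('pics/s3.png',np.hstack([cv2.resize(imaging.capture(n)[y:y+100,x:x+80],None,fx=5,fy=5,interpolation=2) for n,x,y in(('scene',350,100),('top',150,190))]))"
```

```text
pos [456.6 360.6  60.8] tool shift [0.0028 0.0037 0.0438] az -0.12702608177028196 q [-0.95  0.41  0.25  1.78 -0.12  0.96  0.7 ]
```

View pics/s3.png

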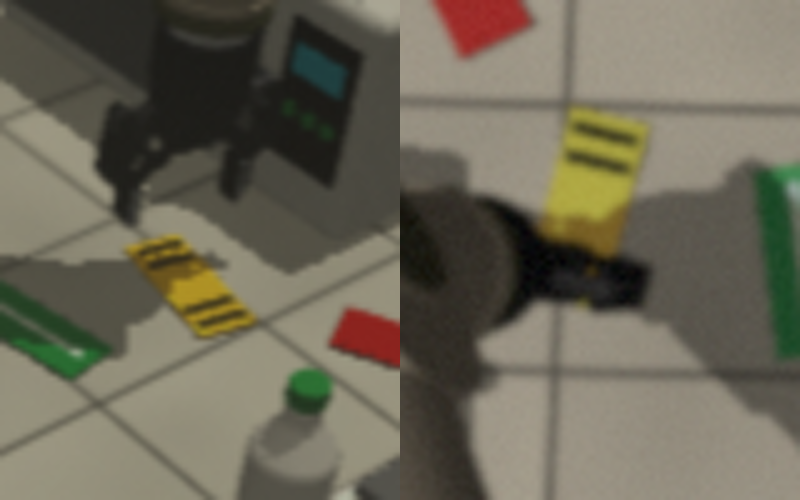

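The open jaws straddle the tag's near half, as planned. I lower with a part-closed gripper, feeling for the counter.

Call:
carry_out(increments=[{"tx": 0.003, "ty": 0.004, "tz": 0.02, "ax": 0, "ay": 0, "az": 0, "grip": 0.068}, {"tx": 0.003, "ty": 0.004, "tz": 0.035, "ax": 0, "ay": 0, "az": 0, "grip": 0.068}, {"tx": 0.003, "ty": 0.004, "tz": 0.042, "ax": 0, "ay": 0, "az": 0, "grip": 0.068}, {"tx": 0.003, "ty": 0.004, "tz": 0.045, "ax": 0, "ay": 0, "az": 0, "grip": 0.068}, {"tx": 0.003, "ty": 0.004, "tz": 0.045, "ax": 0, "ay": 0, "az": 0, "grip": 0.068}])

```text
time_s: 6.75
eef_pos: [454.8, 365.3, 15.5]
eef_rot: [0.333, 3.124, -0.0]
force: [-0.2, -0.2, 0.4]
grip_width: 68.0
grasp_force: 0.0
```

Call:
carry_out(increments=[{"tx": 0, "ty": 0, "tz": 0.002, "ax": 0, "ay": 0, "az": 0, "grip": 0.068}, {"tx": 0, "ty": 0, "tz": 0.002, "ax": 0, "ay": 0, "az": 0, "grip": 0.068}])

```text
time_s: 6.95
eef_pos: [454.8, 365.6, 13.6]
eef_rot: [0.333, 3.124, 0.001]
force: [-0.7, -0.2, -0.0]
grip_width: 68.0
grasp_force: 0.0
```

Call:
carry_out(increments=[{"tx": 0, "ty": 0, "tz": 0.0015, "ax": 0, "ay": 0, "az": 0, "grip": 0.056}, {"tx": 0, "ty": 0, "tz": 0.0015, "ax": 0, "ay": 0, "az": 0, "grip": 0.056}, {"tx": 0, "ty": 0, "tz": 0.0015, "ax": 0, "ay": 0, "az": 0, "grip": 0.056}])

```text
time_s: 7.25
eef_pos: [454.6, 365.5, 11.9]
eef_rot: [0.332, 3.124, 0.0]
force: [-0.1, -0.0, -0.4]
grip_width: 55.9
grasp_force: 0.0
```

Call:
carry_out(increments=[{"tx": 0, "ty": 0, "tz": 0, "ax": 0, "ay": 0, "az": 0, "grip": 0.04}, {"tx": 0, "ty": 0, "tz": 0, "ax": 0, "ay": 0, "az": 0, "grip": 0.04}, {"tx": 0, "ty": 0, "tz": 0, "ax": 0, "ay": 0, "az": 0, "grip": 0.04}], grip_force=50)

```text
time_s: 7.55
eef_pos: [454.8, 365.7, 12.4]
eef_rot: [0.333, 3.124, 0.001]
force: [-0.7, 0.8, 5.5]
grip_width: 48.0
grasp_force: 51.5
```

Call:
carry_out(increments=[{"tx": 0, "ty": 0, "tz": -0.02, "ax": 0, "ay": 0, "az": 0, "grip": 0.04}, {"tx": 0, "ty": 0, "tz": -0.055, "ax": 0, "ay": 0, "az": 0, "grip": 0.04}, {"tx": 0, "ty": 0, "tz": -0.09, "ax": 0, "ay": 0, "az": 0, "grip": 0.04}, {"tx": -0.005, "ty": -0.035, "tz": -0.09, "ax": 0, "ay": 0, "az": -5, "grip": 0.04}, {"tx": -0.01, "ty": -0.075, "tz": -0.09, "ax": 0, "ay": 0, "az": -10, "grip": 0.04}])

```text
time_s: 8.05
eef_pos: [448.8, 290.7, 102.9]
eef_rot: [0.05, 3.139, 0.003]
force: [0.7, -1.0, -0.6]
grip_width: 47.9
grasp_force: 51.7
```

```bash
python3 -c "
from h import *
st=[665.24,16.53,.17]
to(place(st,[-108-28,0,100])[0],.17)"
```

```text
pos [448.8 290.7 102.9] tool shift [-0.0918 -0.2945  0.0025] az -11.548296801277388 q [-0.89  0.26  0.26  1.88 -0.08  1.01  0.94]
```

Call:
carry_out(increments=[{"tx": -0.013, "ty": -0.042, "tz": 0, "ax": 0, "ay": 0, "az": -3, "grip": 0.04}, {"tx": -0.026, "ty": -0.084, "tz": 0, "ax": 0, "ay": 0, "az": -6, "grip": 0.04}, {"tx": -0.039, "ty": -0.126, "tz": 0, "ax": 0, "ay": 0, "az": -9, "grip": 0.04}, {"tx": -0.052, "ty": -0.168, "tz": 0, "ax": 0, "ay": 0, "az": -11.5, "grip": 0.04}, {"tx": -0.065, "ty": -0.21, "tz": 0, "ax": 0, "ay": 0, "az": -11.5, "grip": 0.04}])

```text
time_s: 8.55
eef_pos: [505.8, 76.0, 101.9]
eef_rot: [-0.259, 3.131, 0.001]
force: [0.8, 0.3, -0.4]
grip_width: 48.0
grasp_force: 51.7
```

Call:
carry_out(increments=[{"tx": -0.005, "ty": -0.04, "tz": 0, "ax": 0, "ay": 0, "az": 0, "grip": 0.04}, {"tx": -0.01, "ty": -0.08, "tz": 0, "ax": 0, "ay": 0, "az": 0, "grip": 0.04}, {"tx": -0.01, "ty": -0.086, "tz": 0, "ax": 0, "ay": 0, "az": 0, "grip": 0.04}, {"tx": -0.01, "ty": -0.086, "tz": 0, "ax": 0, "ay": 0, "az": 0, "grip": 0.04}])

```text
time_s: 8.95
eef_pos: [529.4, -7.0, 101.7]
eef_rot: [0.251, -3.131, 0.001]
force: [-0.7, 0.5, -0.3]
grip_width: 47.9
grasp_force: 51.7
```

```bash
python3 -c "
from h import *
st=[665.24,16.53,.17]
to(place(st,[-108-28,0,27])[0],.17)
np.set_printoptions(precision=1,suppress=True)
o=r.get_obs(); z=o['eef_pos'][2]-12.2+5
for n in('top','scene'):
  im=imaging.capture(n); cv2.imwrite('pics/%s4.png'%n,im)
t,s=[cv2.imread('pics/%s4.png'%n) for n in('top','scene')]
cv2.imwrite('pics/s4.png',np.hstack([cv2.resize(t[130:250,260:340],None,fx=5,fy=5,interpolation=2),cv2.resize(s[150:270,300:380],None,fx=5,fy=5,interpolation=2)]))
st=[665.24,16.53,.17]
# predicted landmarks in crops
f={'top':lambda q:(q-[260,130]+.5)*5-.5,'scene':lambda q:(q-[300,150]+.5)*5-.5+[400,0]}
for n in f:
  print(n,'base corners',f[n](proj(n,place(st,[[115,65,8],[115,-65,8],[-115,-65,8],[-115,65,8]]))).tolist())
  print('lip',f[n](proj(n,place(st,[[-29,35,21],[-29,-35,21]]))).tolist(),'bed front',f[n](proj(n,place(st,[[-110,20,12],[-110,-20,12]]))).tolist())
  p=[*o['eef_pos'][:2],.17]; p[:2]=place(p,[28,0,0])[0][:2]
  print('tag pred',f[n](proj(n,place(p,[[60,25,z],[60,-25,z],[-60,-25,z],[-60,25,z]]))).tolist())
"
```

```text
pos [529.4  -7.  101.7] tool shift [-0.0018  0.0003  0.0747] az -0.5631667319105134 q [-0.45  0.27  0.43  1.9  -0.13  1.    1.77]
top base corners [[66.81612768625297, 64.42074630041017], [269.77894206615684, 35.96834528847265], [323.19298818625936, 393.4824509357405], [118.29292079666044, 423.7149301933965]]
lip [[145.19662637655938, 279.64086893480976], [256.329431866652, 263.55643848097316]] bed front [[188.10371420507164, 405.14391409677955], [251.3464566386143, 395.82313115822524]]
tag pred [[161.61776658529345, 300.0941084835487], [246.2692614939756, 287.80350698273105], [276.26857004176156, 491.0415555660988], [191.16187334028933, 503.7542694861571]]
scene base corners [[845.7992428978569, 400.1695099129135], [714.1561752421388, 514.7370845965744], [448.67771783695144, 315.0679338669149], [582.4240007737337, 220.59010313881313]]
lip [[647.289495602143, 292.88470508164914], [575.0571163015723, 347.4212564386526]] bed front [[543.145017942297, 251.7419910413376], [501.93678541262597, 280.9067078667142]]
tag pred [[620.6228229694709, 204.23230190522628], [566.9098419576467, 242.4073131761146], [434.1750450075686, 150.34586979943623], [488.06482446101836, 115.84652477474859]]
```

View pics/s4.png

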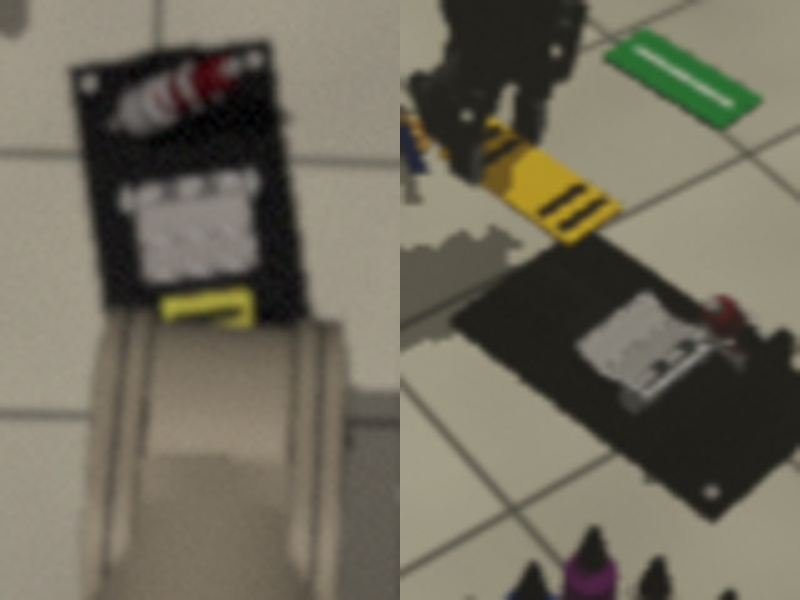

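The tag is held straight in front of the clip. In the top crop its leading edge runs (160,302)-(253,289) and the lip runs (147,284)-(258,270). All of this is within about 3 mm of prediction. I'll lower and slide in.

Call:
carry_out(increments=[{"tx": 0.0, "ty": 0, "tz": 0.035, "ax": 0, "ay": 0, "az": -0.5, "grip": 0.04}, {"tx": 0.0, "ty": 0, "tz": 0.06, "ax": 0, "ay": 0, "az": -0.5, "grip": 0.04}, {"tx": 0.0, "ty": 0, "tz": 0.072, "ax": 0, "ay": 0, "az": -0.5, "grip": 0.04}, {"tx": 0.0, "ty": 0, "tz": 0.075, "ax": 0, "ay": 0, "az": -0.5, "grip": 0.04}, {"tx": 0.0, "ty": 0, "tz": 0.075, "ax": 0, "ay": 0, "az": -0.5, "grip": 0.04}])

```text
time_s: 9.55
eef_pos: [529.7, -4.9, 27.2]
eef_rot: [-0.271, 3.13, 0.0]
force: [1.7, -0.7, -0.0]
grip_width: 47.9
grasp_force: 51.7
```

```bash
python3 -c "
from h import *
st=[665.24,16.53,.17]
to(place(st,[-48-28,0,26.5])[0],.17);print(r.get_obs()['force'])"
```

```text
pos [529.7  -4.9  27.2] tool shift [-0.0612 -0.002   0.0007] az 0.16414493135755492 q [-0.42  0.38  0.4   1.95 -0.19  0.85  1.82]
[ 1.65476333 -0.73920212 -0.02929573]
```

Call:
carry_out(increments=[{"tx": -0.008, "ty": -0.0025, "tz": 0.0005, "ax": 0, "ay": 0, "az": 0, "grip": 0.04}, {"tx": -0.016, "ty": -0.0025, "tz": 0.0005, "ax": 0, "ay": 0, "az": 0, "grip": 0.04}, {"tx": -0.024, "ty": -0.0025, "tz": 0.0005, "ax": 0, "ay": 0, "az": 0, "grip": 0.04}, {"tx": -0.032, "ty": -0.0025, "tz": 0.0005, "ax": 0, "ay": 0, "az": 0, "grip": 0.04}, {"tx": -0.038, "ty": -0.0025, "tz": 0.0005, "ax": 0, "ay": 0, "az": 0, "grip": 0.04}])

```text
time_s: 10.05
eef_pos: [567.4, -1.4, 25.9]
eef_rot: [0.27, -3.128, 0.0]
force: [-3.5, -0.5, -0.5]
grip_width: 47.7
grasp_force: 51.7
```

Call:
carry_out(increments=[{"tx": -0.005, "ty": 0, "tz": 0, "ax": 0, "ay": 0, "az": 0, "grip": 0.04}, {"tx": -0.01, "ty": 0, "tz": 0, "ax": 0, "ay": 0, "az": 0, "grip": 0.04}, {"tx": -0.014, "ty": 0, "tz": 0, "ax": 0, "ay": 0, "az": 0, "grip": 0.04}, {"tx": -0.014, "ty": 0, "tz": 0, "ax": 0, "ay": 0, "az": 0, "grip": 0.04}])

```text
time_s: 10.45
eef_pos: [581.8, 1.1, 26.3]
eef_rot: [-0.27, 3.129, -0.0]
force: [0.4, -0.3, -2.0]
grip_width: 47.7
grasp_force: 51.6
```

Call:
carry_out(increments=[{"tx": -0.002, "ty": 0, "tz": 0, "ax": 0, "ay": 0, "az": 0, "grip": 0.04}, {"tx": -0.004, "ty": 0, "tz": 0, "ax": 0, "ay": 0, "az": 0, "grip": 0.04}, {"tx": -0.004, "ty": 0, "tz": 0, "ax": 0, "ay": 0, "az": 0, "grip": 0.04}])

```text
time_s: 10.75
eef_pos: [585.3, 1.7, 26.3]
eef_rot: [-0.27, 3.13, 0.0]
force: [-1.7, -0.2, -2.6]
grip_width: 47.9
grasp_force: 51.6
```

Call:
carry_out(increments=[{"tx": -0.002, "ty": 0, "tz": 0, "ax": 0, "ay": 0, "az": 0, "grip": 0.04}, {"tx": -0.003, "ty": 0, "tz": 0, "ax": 0, "ay": 0, "az": 0, "grip": 0.04}, {"tx": -0.003, "ty": 0, "tz": 0, "ax": 0, "ay": 0, "az": 0, "grip": 0.04}])

```text
time_s: 11.05
eef_pos: [588.2, 2.2, 26.3]
eef_rot: [-0.27, 3.13, 0.0]
force: [-1.2, -0.6, -1.9]
grip_width: 47.7
grasp_force: 51.7
```

Call:
carry_out(increments=[{"tx": -0.002, "ty": 0, "tz": 0, "ax": 0, "ay": 0, "az": 0, "grip": 0.04}, {"tx": -0.003, "ty": 0, "tz": 0, "ax": 0, "ay": 0, "az": 0, "grip": 0.04}, {"tx": -0.003, "ty": 0, "tz": 0, "ax": 0, "ay": 0, "az": 0, "grip": 0.04}])

```text
time_s: 11.35
eef_pos: [590.8, 2.6, 26.1]
eef_rot: [0.27, -3.129, -0.0]
force: [-3.7, -1.2, -2.4]
grip_width: 47.5
grasp_force: 51.7
```

```bash
python3 -c "
from h import *
st=[665.24,16.53,.17]
to(place(st,[-48-28,0,26.3])[0],.17);o=r.get_obs();print(o['force'],o['eef_pos'])"
```

```text
pos [590.8   2.6  26.1] tool shift [ 0.0002  0.0012 -0.0002] az 0.10882912581993764 q [-0.39  0.5   0.39  1.78 -0.23  0.91  1.83]
[-3.74738719 -1.19459443 -2.37556192] [590.76173455   2.57799975  26.08801575]
```

Call:
carry_out(increments=[{"tx": -0.002, "ty": 0, "tz": 0, "ax": 0, "ay": 0, "az": 0, "grip": 0.04}, {"tx": -0.002, "ty": 0, "tz": 0, "ax": 0, "ay": 0, "az": 0, "grip": 0.04}])

```text
time_s: 11.55
eef_pos: [591.0, 2.5, 25.3]
eef_rot: [0.269, -3.125, 0.0]
force: [-9.2, -1.1, -0.3]
grip_width: 47.7
grasp_force: 51.8
```

Call:
carry_out(increments=[{"tx": -0.002, "ty": 0, "tz": 0, "ax": 0, "ay": 0, "az": 0, "grip": 0.04}, {"tx": -0.002, "ty": 0, "tz": 0, "ax": 0, "ay": 0, "az": 0, "grip": 0.04}])

```text
time_s: 11.75
eef_pos: [591.1, 2.5, 24.6]
eef_rot: [0.268, -3.121, 0.0]
force: [-15.3, -1.3, 0.4]
grip_width: 47.5
grasp_force: 51.9
```

x has stopped at 591 while the force rises, so the tag is against the stop. This matches the predicted 590. I'll relax the push, open and lift.

Call:
carry_out(increments=[{"tx": 0.003, "ty": 0, "tz": 0, "ax": 0, "ay": 0, "az": 0, "grip": 0.04}, {"tx": 0.003, "ty": 0, "tz": 0, "ax": 0, "ay": 0, "az": 0, "grip": 0.066}, {"tx": 0.003, "ty": 0, "tz": 0, "ax": 0, "ay": 0, "az": 0, "grip": 0.07}, {"tx": 0.003, "ty": 0, "tz": 0, "ax": 0, "ay": 0, "az": 0, "grip": 0.07}, {"tx": 0.003, "ty": 0, "tz": 0, "ax": 0, "ay": 0, "az": 0, "grip": 0.07}])

```text
time_s: 12.25
eef_pos: [592.6, 3.0, 26.7]
eef_rot: [-0.27, 3.129, 0.0]
force: [-0.4, -0.0, -0.1]
grip_width: 70.0
grasp_force: 0.0
```

Call:
carry_out(increments=[{"tx": 0, "ty": 0, "tz": -0.02, "ax": 0, "ay": 0, "az": 0, "grip": 0.07}, {"tx": 0.0, "ty": 0, "tz": -0.06, "ax": 0, "ay": 0, "az": 0, "grip": 0.07}, {"tx": 0.03, "ty": 0, "tz": -0.1, "ax": 0, "ay": 0, "az": 0, "grip": 0.07}, {"tx": 0.06, "ty": 0.03, "tz": -0.13, "ax": 0, "ay": 0, "az": 0, "grip": 0.07}, {"tx": 0.08, "ty": 0.07, "tz": -0.15, "ax": 0, "ay": 0, "az": 0, "grip": 0.07}])

```text
time_s: 12.75
eef_pos: [501.3, 55.7, 178.1]
eef_rot: [-0.262, 3.128, 0.0]
force: [0.3, 2.5, -0.1]
grip_width: 70.0
grasp_force: 0.0
```

Call:
carry_out(increments=[{"tx": 0, "ty": 0.05, "tz": 0, "ax": 0, "ay": 0, "az": 0, "grip": 0.07}, {"tx": 0, "ty": 0.1, "tz": 0, "ax": 0, "ay": 0, "az": 0, "grip": 0.07}, {"tx": 0, "ty": 0.15, "tz": 0, "ax": 0, "ay": 0, "az": 0, "grip": 0.07}, {"tx": 0, "ty": 0.2, "tz": 0, "ax": 0, "ay": 0, "az": 0, "grip": 0.07}, {"tx": 0, "ty": 0.2, "tz": 0, "ax": 0, "ay": 0, "az": 0, "grip": 0.07}])

```text
time_s: 13.25
eef_pos: [464.8, 262.2, 176.0]
eef_rot: [0.285, -3.128, -0.005]
force: [-0.8, -0.6, 0.5]
grip_width: 70.0
grasp_force: 0.0
```

```bash
python3 -c "
from h import *
np.set_printoptions(precision=1,suppress=True)
t,s=[imaging.capture(n) for n in('top','scene')]
cv2.imwrite('pics/s5.png',np.hstack([cv2.resize(t[130:250,260:340],None,fx=5,fy=5,interpolation=2),cv2.resize(s[170:290,310:390],None,fx=5,fy=5,interpolation=2)]))
st=[665.24,16.53,.17]
f={'top':lambda q:(q-[260,130]+.5)*5-.5,'scene':lambda q:(q-[310,170]+.5)*5-.5+[400,0]}
for n in f: print(n,'tag home pred',f[n](proj(n,place(st,[[-31,25,17],[-31,-25,17],[-108,-25,17],[-108,25,17]]))))
print(r.get_obs()['force'])"
```

```text
top tag home pred [[161.8 281.1]
 [240.9 269.7]
 [258.9 391.2]
 [179.5 402.9]]
scene tag home pred [[584.6 203.1]
 [533.1 242. ]
 [448.9 180.9]
 [500.6 144.4]]
[ 0.5 -1.9 -0.2]
```

View pics/s5.png

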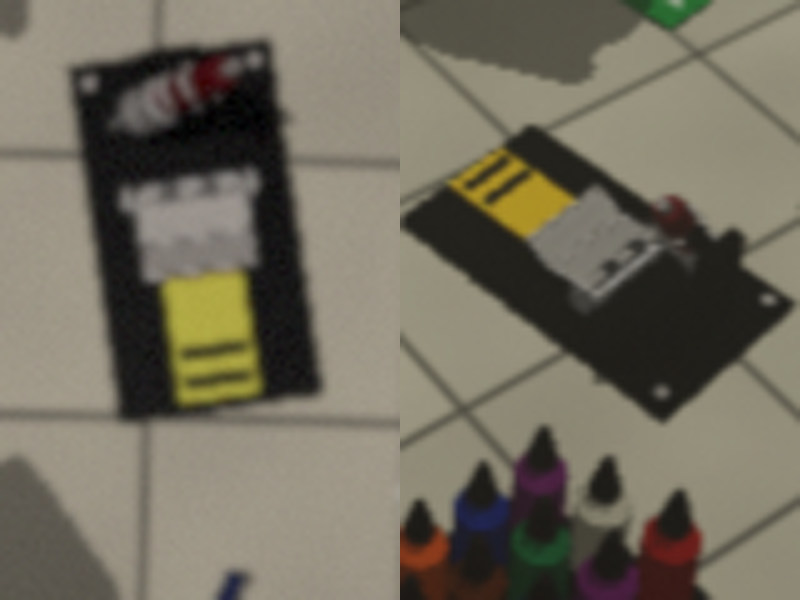

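The tag lies squarely under the lifted clip. Its rear edge runs (178,407)-(263,395) in the top crop, about 2 mm from the predicted home position, with about 79 mm showing. The arm is clear, so I'm handing in.

```bash
python3 -c "
from h import *
print(ticket.hand_in())"
```

```text
the job is handed in; nothing more can be done
None
```

The job is handed in: the toggle was snapped to off, and the yellow tag is home under the clip and released. The final pictures agree with this to about 2 mm, but the hand-in returned no verdict.

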